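# Draw the clay gun's plunger to the height of a gauge tile and hold it

## Robot

A 6-joint arm with a two-finger parallel gripper is mounted at the origin on the work surface. World frame = base frame: x ahead of the robot, y to its left, z up, the work surface at z = 0. Lengths are in m, angles in rad, forces in N, time in s.
With the tool pointing down it reaches from about 0.35 to 0.975 m from the base axis. Payload 4.9 kg.
Tool frame: the origin (TCP) lies between the finger pads; the fingertips stand 25 mm ahead of it and the grasp point (between the pads) lies 6 mm ahead of it; z points along the fingers, y is the line along which they close (so a half turn about z gives the same grasp; the last joint's range is limited). The gripper opens to 85 mm and grips with 20 to 120 N. Pads are 22 mm wide; open, the fingers measure 114 mm over their backs; the gripper's body (76 mm by 85 mm) begins 54 mm behind the grasp point. The pads swing forward as they close: fully open they stand 13 mm farther back than shut.
Start: joints at [-1.274, 0.053, 1.613, -0, 1.476, -0.119], TCP at [0.252, -0.572, 0.256] pointing down, gripper open.
Joint ranges: [-3.01, 3.01], [-1.01, 2.22], [0.06, 2.58], [-1.02, 4.17], [0.09, 2.62], [-3.14, 3.14]. Speed limits (rad/s): [2.57, 2.57, 3.14, 3.14, 3.14, 3.14].

## Interface

Orientations are given as a unit quaternion [w, x, y, z].
In Python, from plant import manip gives the robot as it stands.
- The arm moves only by the shell command python3 -m inch 'ROWS'. ROWS is JSON, a list of rows, each a list of 3 entries, a list of its own where there are three numbers: the shift along the tool's x, y, z in m, then the turn, a rotation vector about the tool's x, y, z in rad, then the opening, from 0 (shut) to 1 (fully open). A call has 1 to 8 rows; each row shifts and turns the commanded pose from where the row before left it, along the tool's axes as they then stand; what a row does not reach is not made up. A row lasts 1/10 s, in which the tool goes at most 50 mm and 8.59 degrees, less where a joint would pass 70% of its speed; a pose out of reach is approached as far as the arm can. A call with a gripper value outside its range is refused whole. The fingers move at their own pace and stop on an object; the grip force is fixed at half the most. Time passes only in rows, so rows that do not move let the fingers close. It gives the time, the measured TCP pose, the force, the opening and the grip force at its end, in the units of the state.
- manip.state(): the state, without advancing time (a new reading comes with each control period).
- manip.grab_frame(name): name is "scene" or "top" or "wrist"; returns (picture, depth): 420x560x3 uint8, red, green, blue; 420x560 float32, m along the optical axis (not along the pixel's ray), 0 where there is no reading.
- manip.camera_params(name): a dict with "camera_matrix" (3x3 intrinsics, pixels), "rvec" (rotation vector, rad) and "tvec" (3), from world to camera coordinates, as OpenCV has them. Camera axes: x right, y down, z forward; pixel columns grow to the right and rows downward; lengths in m; the calibration is good to about 2 mm. A picture is of the moment at which its call begins: read the wrist's pose just before it. camera_params takes no time and is no camera call; for the wrist camera it gives the pose at the moment of the call.
- manip.job_done(): hands the job in; it is judged then, once.
Trained networks look in the newest picture that a camera, given by its name, has taken for a name from the list of things; names that differ only in an ending like _2 or _b are one class to them, and where a whole thing is asked for, a point or a joint stands for the part that bears it (a point fixed in the world has none). Each returns a list of dicts, best first, with "score" (0 to 1); they miss things now and then, are a little off and sometimes report something else, mostly with a low value. They report only what shows in the picture. A call takes as long as a camera call. They do not tell look-alikes from the thing itself.
- manip.look_for(camera, label): "point" ([x, y, z] in m, in world coordinates, good to about 4 mm: the middle of the surface that is visible of it).
The state is a dict: "time": time; "joint_pos": joint angles; "joint_vel": joint speeds; "joint_efforts": joint torques, N m; "tool_pos": TCP position; "tool_rot": TCP orientation; "contact_force": force on the tool from outside, world axes, zero at the start; "ft_torque": the same for the moment, N m; "gripper_width": opening from 0.0 (shut) to 1.0 (fully open); "grasp_force": force on a finger pad.
Only numpy, scipy, OpenCV 4.12 (cv2) and the standard library are available. Lean on these libraries where they do the work, as an engineer would, in place of code of your own. Each camera call takes 0.05 s, during which the arm holds its last target. There are 200 camera calls.

## Task

Take the blue gauge tile from the rack and stand it upright on its thin lower edge (white band at the top), by itself, squarely on the yellow patch beside the clay gun. Then take the plunger by its red handle and draw it straight up, partway out of the barrel and without forcing it sideways, until the top of its brass collar is level with the top of the tile. Finish holding the plunger there, upright and running free in the barrel, with the tile still standing and everything else left where it was.

Things in the scene. Friction and masses are not known exactly. Their poses are not given: they have to be found in the camera images.
- gauge: blue gauge tile, white band round its top: 125 mm high (z), 56 wide (y), 18 thick (x, face up), 0.22 to 0.35 kg. Origin at the centre of its lower edge face, own z to the top edge. Starts reclined 45 degrees in the rack's left or right place, top edge raised and towards the robot, lower edge on a lip. The support behind it is 36 mm wide, centred, so both long sides are free to grip (56 mm)
- gauge_top (a point): centre of the gauge tile's top edge face
- rack: fixed wooden tile rack with two places 170 mm apart along its y, base board 150 x 250 x 10 mm; origin at the centre of its underside
- stand: fixed stand of the clay gun: plywood board 130 (x) x 310 (y) x 16 mm, origin under its centre. On its x = 0 line stand the upright aluminium barrel, 64 mm across, 80 mm high, axis at y = -85 mm, and the yellow patch at y = +85 mm
- mouth (a point): centre of the barrel's mouth (open top of the bore), 96 mm above the table. The bore is vertical, 26 mm across, through the barrel
- patch (a point): centre of the yellow patch on the top of the board (16 mm above the table), 84 mm long along the stand's y and 44 mm wide along its x: the tile stands here with its 56 mm width along the patch's length
- plunger: loose in the bore: steel rod 24 mm across, 82 long below a brass collar (40 across, 8 thick); rests on the board at the start, collar 2 mm over the mouth; then a 30 mm neck and a red bar handle 22 thick (own x), 84 long (own y), 24 high, centre at own z = 132 mm. Origin at the rod's foot (16 mm up at the start), z up the rod; 0.25 to 0.49 kg. Slides and turns freely; falls back if let go
- collar (a point): centre of the top of the plunger's brass collar, 90 mm above the rod's foot; 106 mm above the table at the start
- sample: second tile, not needed: terracotta colour with a white band, 105 mm high x 56 mm wide x 18 mm thick, same frame as the gauge tile and resting the same way in the other place of the rack; leave it there
- tub: bystander: white plastic paint tub, 84 mm across, 95 mm tall; origin under its centre
- glaze: bystander: green glass jar with a black lid, 52 mm across, 85 mm tall; origin under its centre
- goose: bystander: white ceramic goose figurine, 68 mm across, 107 mm tall; origin under its centre
- turner: bystander: small spatula 200 mm long lying on the table along its own x axis
- bowl: bystander: small white bowl, 100 mm across, 45 mm tall; origin under its centre
- bisque: bystander: terracotta vase, 72 mm across, 70 mm tall; origin under its centre
Things that resemble listed ones, but are neither listed nor needed, are in the scene too. What is shaped like the plunger but pink is not meant.

How it is judged:
By the outcome, as a careful person would: the job done as asked, in the order asked, and still so for the second after the job is handed in, while the arm keeps its last pose, push and grip.
It also fails if it takes over 45 s, if anything falls off the work surface, if the arm or the gripper's body presses on something with over 40 N, if the wrist force passes 120 N, or if a joint passes its speed limit or range.

## Working session

There is one attempt and no reset: what is moved stays moved. The work goes in short steps, Python scripts to look and compute and a shell command to move; the robot and the scene stay as the last step left them, time stands still between calls to the robot, and variables do not carry over. Pictures are saved under pics/ and viewed, at most 10 in all, crops included, and the job is handed in when it is done.

```bash
ls; mkdir -p pics; cat > h.py <<'E'
import numpy as np, cv2
from plant import manip
from scipy.spatial.transform import Rotation as R
def cam(n):
    p=manip.camera_params(n); return np.array(p["camera_matrix"]),R.from_rotvec(np.ravel(p["rvec"])).as_matrix(),np.ravel(p["tvec"])
def grab(n,f):
    c=cam(n); im,d=manip.grab_frame(n); cv2.imwrite(f"pics/{f}.png",im[:,:,::-1]); np.savez(f"pics/{f}.npz",im=im,d=d,K=c[0],R=c[1],t=c[2]); return im,d,c
def cloud(d,c):
    K,Rm,t=c; v,u=np.mgrid[:d.shape[0],:d.shape[1]]
    P=np.stack([(u-K[0,2])/K[0,0]*d,(v-K[1,2])/K[1,1]*d,d],-1)
    W=(P-t)@Rm; W[d==0]=np.nan; return W
def px(c,X):
    K,Rm,t=c; q=K@(Rm@np.asarray(X)+t); return (q[:2]/q[2]).round().astype(int)
def load(f):
    z=np.load(f"pics/{f}.npz"); return z["im"],z["d"],(z["K"],z["R"],z["t"])
E
python3 - <<'E'
from h import *
for n in("scene","top"):
    im,d,c=grab(n,n+"0")
    for l in("gauge","sample","plunger","collar","mouth","patch","rack","stand"):
        for r in manip.look_for(n,l)[:3]: print(n,l,round(r["score"],2),np.round(r["point"],3),px(c,r["point"]))
a=cv2.imread("pics/scene0.png");b=cv2.imread("pics/top0.png")
cv2.imwrite("pics/both.png",cv2.resize(np.vstack([a,b]),None,fx=.71,fy=.71))
print(manip.state()["time"],manip.state()["tool_rot"])
E
```

```text
pics
scene gauge 0.67 [0.498 0.119 0.083] [325 244]
scene gauge 0.54 [ 0.767 -0.003  0.089] [213 273]
scene sample 0.65 [0.463 0.292 0.076] [385 283]
scene plunger 0.97 [ 0.521 -0.283  0.148] [221 146]
scene plunger 0.62 [ 0.329 -0.271  0.125] [274 124]
scene plunger 0.6 [ 0.408 -0.434  0.024] [224 132]
scene collar 0.86 [ 0.331 -0.269  0.122] [274 125]
scene collar 0.79 [ 0.518 -0.28   0.15 ] [223 146]
scene collar 0.48 [ 0.516 -0.189  0.016] [245 194]
scene mouth 0.6 [ 0.516 -0.187  0.02 ] [246 193]
scene patch 0.93 [ 0.516 -0.189  0.019] [245 193]
scene rack 0.68 [ 0.654 -0.437  0.001] [162 172]
scene rack 0.64 [0.501 0.208 0.01 ] [345 282]
scene stand 0.66 [ 0.517 -0.19   0.017] [245 194]
top gauge 0.77 [0.492 0.114 0.089] [241 236]
top sample 0.59 [0.457 0.281 0.082] [185 248]
top plunger 0.85 [ 0.326 -0.271  0.144] [373 294]
top plunger 0.77 [ 0.512 -0.282  0.159] [377 228]
top collar 0.69 [ 0.744 -0.022  0.096] [286 155]
top collar 0.63 [ 0.323 -0.274  0.145] [374 295]
top collar 0.4 [0.691 0.347 0.08 ] [167 172]
top mouth 0.93 [ 0.497 -0.186  0.015] [338 237]
top patch 0.73 [ 0.495 -0.19   0.015] [339 238]
top patch 0.24 [ 0.748 -0.203  0.048] [343 157]
top rack 0.58 [0.466 0.202 0.007] [216 246]
top stand 0.87 [ 0.49  -0.194  0.016] [340 239]
top stand 0.38 [ 0.514 -0.285  0.157] [377 228]
0.9 [2.24682011e-05 9.78466298e-01 2.06406646e-01 1.79041393e-05]
```

View pics/scene0.png

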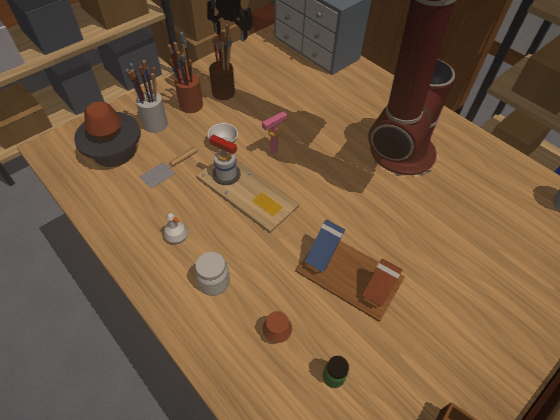

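View pics/top0.png

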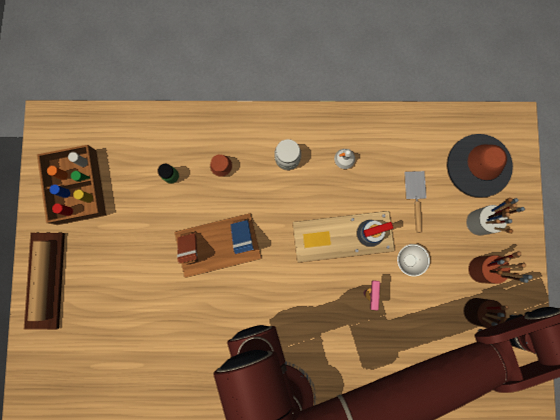

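The scene picture shows the blue tile at (325,244), the terracotta one at (382,285), the red plunger handle at (223,143), the pink look-alike at (274,122) and the patch at (267,204). In the top view these are at (241,236), (187,247), (378,229), (375,295) and (317,239). Things that could be mistaken for the ones I want: gauge, the terracotta tile; plunger, the pink-handled one; patch, only the yellow one on the board. I choose blue and red.

```bash
python3 - <<'E'
from h import *
for n in("scene0","top0"):
    im,d,c=load(n); W=cloud(d,c); hsv=cv2.cvtColor(im,cv2.COLOR_RGB2HSV); H,S,V=[hsv[...,i].astype(int) for i in range(3)]
    def rep(name,m,ctr,rad):
        m=m&(np.linalg.norm(W[...,:2]-ctr,axis=-1)<rad); P=W[m]
        if len(P)<5: print(n,name,"none");return
        (cx,cy),sz,an=cv2.minAreaRect((P[:,:2]*1000).astype(np.float32))
        e,v=np.linalg.eigh(np.cov(P[:,:2].T)); a=np.degrees(np.arctan2(v[1,1],v[0,1]))
        print(n,name,len(P),"mean",P.mean(0).round(4),"rect",np.round([cx,cy,*sz,an],1),"zrange",np.percentile(P[:,2],[2,50,98]).round(4),"major",round(a,1))
        return P
    rep("patch",(H>18)&(H<32)&(S>180)&(V>120),(.5,-.13),.12)
    P=rep("blue",(H>100)&(H<125)&(S>90),(.49,.12),.12)
    q=P-P.mean(0);u,s,vt=np.linalg.svd(q,full_matrices=False);print(" normal",vt[2].round(3),"sv",(s/np.sqrt(len(P))).round(4))
    P=rep("red",((H<6)|(H>174))&(S>200)&(V>80),(.515,-.28),.08)
    P=rep("redtop",((H<6)|(H>174))&(S>200)&(V>80)&(W[...,2]>.155),(.515,-.28),.08)
    m=(W[...,2]>.011)&(W[...,2]<.021); rep("board",m,(.49,-.19),.18)
    m=(W[...,2]>.006)&(W[...,2]<.014);rep("rackb",m,(.48,.2),.16)
E
```

```text
scene0 patch 321 mean [ 0.4919 -0.1173  0.0168] rect [ 492.4 -118.1   45.8   83.7    3.8] zrange [0.0128 0.0167 0.0219] major 96.6
scene0 blue noneTraceback (most recent call last):
  File "<stdin>", line 13, in <module>
AttributeError: 'NoneType' object has no attribute 'mean'
```

```bash
cat > seg.py <<'E'
from h import *
def rep(n,name,W,m,ctr,rad):
    m=m&(np.linalg.norm(W[...,:2]-ctr,axis=-1)<rad); P=W[m]
    if len(P)<5: print(n,name,"none",len(P));return None
    (cx,cy),sz,an=cv2.minAreaRect((P[:,:2]*1000).astype(np.float32))
    e,v=np.linalg.eigh(np.cov(P[:,:2].T)); a=np.degrees(np.arctan2(v[1,1],v[0,1]))
    print(n,name,len(P),"mean",P.mean(0).round(4),"rect",np.round([cx,cy,*sz,an],1),"z",np.percentile(P[:,2],[2,50,98]).round(4),"major",round(a,1))
    return P
E
python3 - <<'E'
from seg import *
for n,uv in(("scene0",(323,250)),("top0",(241,236))):
    im,d,c=load(n); W=cloud(d,c); hsv=cv2.cvtColor(im,cv2.COLOR_RGB2HSV); H,S,V=[hsv[...,i].astype(int) for i in range(3)]
    print(hsv[uv[1],uv[0]],W[uv[1],uv[0]])
    rep(n,"patch",W,(H>18)&(H<32)&(S>180)&(V>120),(.5,-.13),.12)
    P=rep(n,"blue",W,(H>95)&(H<130)&(S>60)&(W[...,2]>.02),(.49,.12),.12)
    if P is not None:
        q=P-P.mean(0);u,s,vt=np.linalg.svd(q,full_matrices=False);print(" normal",vt[2].round(3),"sv",(s/np.sqrt(len(P))).round(4))
    rep(n,"redtop",W,((H<6)|(H>174))&(S>150)&(V>60)&(W[...,2]>.135),(.515,-.28),.08)
    rep(n,"board",W,(W[...,2]>.011)&(W[...,2]<.021),(.49,-.19),.18)
    rep(n,"rackb",W,(W[...,2]>.006)&(W[...,2]<.014),(.48,.2),.16)
E
```

```text
[110  83  98] [0.50783718 0.12263381 0.07114321]
scene0 patch 321 mean [ 0.4919 -0.1173  0.0168] rect [ 492.4 -118.1   45.8   83.7    3.8] z [0.0128 0.0167 0.0219] major 96.6
scene0 blue 841 mean [0.5046 0.1188 0.0762] rect [500.5 117.1  91.6  54.6  14.5] z [0.0375 0.0753 0.1218] major -165.5
 normal [-0.686 -0.174 -0.706] sv [0.0341 0.0156 0.0021]
scene0 redtop 208 mean [ 0.5148 -0.281   0.1574] rect [ 513.6 -284.4   22.8   83.    14.6] z [0.1419 0.1595 0.1632] major 107.0
scene0 board 2796 mean [ 0.504  -0.1685  0.0163] rect [ 445.8 -208.2  247.2  311.7    6.9] z [0.0122 0.0163 0.0202] major 102.4
scene0 rackb 2902 mean [0.4843 0.2069 0.01  ] rect [468.8 196.8 274.3 250.   13.9] z [0.0065 0.01   0.0136] major 105.1
[106 142  97] [0.49349778 0.11372642 0.08615452]
top0 patch 337 mean [ 0.4903 -0.1192  0.016 ] rect [ 490.5 -119.1   41.4   81.7    5.9] z [0.0094 0.0161 0.0225] major 96.1
top0 blue 475 mean [0.4952 0.1142 0.0816] rect [494.2 114.5  98.3  53.6  15. ] z [0.0357 0.0819 0.1234] major -165.3
 normal [0.664 0.155 0.732] sv [0.0396 0.0157 0.0038]
top0 redtop 203 mean [ 0.5104 -0.2861  0.1588] rect [ 510.1 -286.8   20.7   83.8   18.1] z [0.152  0.1588 0.1648] major 107.8
top0 board 2873 mean [ 0.4962 -0.1849  0.0157] rect [ 443.7 -208.7  242.8  309.8    6.9] z [0.0113 0.0156 0.0205] major 95.8
top0 rackb 1974 mean [0.4663 0.1958 0.0095] rect [481.  204.4 285.9 309.3  43. ] z [0.0062 0.0094 0.0136] major 109.0
```

```bash
cat > plan.py <<'E'
from h import *
def tool(yaw,tilt):  # tool down with x at yaw(deg), then +tilt about tool y (z leans towards yaw)
    c,s=np.cos(np.radians(yaw)),np.sin(np.radians(yaw))
    return R.from_matrix(np.array([[c,s,0],[s,-c,0],[0,0,-1]]).T@np.eye(3))*R.from_euler('y',tilt,degrees=True)
def cur():
    s=manip.state(); q=s["tool_rot"]; return np.array(s["tool_pos"]),R.from_quat([q[1],q[2],q[3],q[0]]),s
def plan(pos,rot,N,start=None):
    p,r,s=cur()
    if start: p,r=start
    rv=(r.inv()*rot).as_rotvec()/N; dp=(np.array(pos)-p)/N
    print("turn/row",rv.round(4),"deg",round(np.degrees(np.linalg.norm(rv)),2),"step mm",round(np.linalg.norm(dp)*1000,1))
    for k in range(N): print((r*R.from_rotvec(rv*k)).inv().apply(dp).round(4).tolist())
E
python3 - <<'E'
from plan import *
print(tool(23.8,0).as_matrix().round(3), cur()[1].as_matrix().round(3))
plan((.45,.095,.26),tool(14.7,25),16)
E
```

```text
[[ 0.915  0.404  0.   ]
 [ 0.404 -0.915  0.   ]
 [ 0.     0.    -1.   ]] [[ 0.915  0.404  0.   ]
 [ 0.404 -0.915 -0.   ]
 [ 0.     0.    -1.   ]]
turn/row [-0.0022  0.0272  0.0098] deg 1.66 step mm 43.5
[0.0281, -0.0331, -0.0002]
[0.0278, -0.0334, 0.0005]
[0.0274, -0.0337, 0.0011]
[0.0271, -0.0339, 0.0018]
[0.0267, -0.0342, 0.0025]
[0.0263, -0.0345, 0.0031]
[0.0258, -0.0347, 0.0037]
[0.0254, -0.035, 0.0044]
[0.0249, -0.0353, 0.005]
[0.0244, -0.0355, 0.0056]
[0.0239, -0.0358, 0.0061]
[0.0234, -0.036, 0.0067]
[0.0228, -0.0363, 0.0073]
[0.0223, -0.0365, 0.0078]
[0.0217, -0.0367, 0.0083]
[0.0211, -0.037, 0.0088]
```

```bash
python3 -m inch '[[[0.028,-0.033,0],[-0.002,0.027,0.01],1],[[0.028,-0.033,0],[-0.002,0.027,0.01],1],[[0.0275,-0.034,0.001],[-0.002,0.027,0.01],1],[[0.027,-0.034,0.002],[-0.002,0.027,0.01],1],[[0.0265,-0.034,0.0025],[-0.002,0.027,0.01],1],[[0.026,-0.0345,0.003],[-0.002,0.027,0.01],1],[[0.026,-0.035,0.004],[-0.002,0.027,0.01],1],[[0.0255,-0.035,0.0045],[-0.002,0.027,0.01],1]]'; python3 - <<'E'
from plan import *
plan((.45,.095,.26),tool(14.7,25),8)
E
```

```text
time: 1.7
tool_pos: [0.3516, -0.237, 0.2582]
tool_rot: [-0.014, 0.98, 0.165, 0.108]
contact_force: [0.9, -0.2, -0.7]
gripper_width: 0.999
grasp_force: 0.0
turn/row [-0.0022  0.0273  0.0094] deg 1.66 step mm 43.3
[0.0247, -0.0352, 0.005]
[0.0242, -0.0354, 0.0056]
[0.0238, -0.0357, 0.0061]
[0.0232, -0.0359, 0.0067]
[0.0227, -0.0361, 0.0072]
[0.0222, -0.0364, 0.0078]
[0.0216, -0.0366, 0.0083]
[0.021, -0.0368, 0.0088]
```

```bash
python3 -m inch '[[[0.0245,-0.035,0.005],[-0.002,0.027,0.0095],1],[[0.024,-0.0355,0.0055],[-0.002,0.027,0.0095],1],[[0.024,-0.0355,0.006],[-0.002,0.027,0.0095],1],[[0.023,-0.036,0.0065],[-0.002,0.027,0.0095],1],[[0.0225,-0.036,0.007],[-0.002,0.027,0.0095],1],[[0.022,-0.0365,0.008],[-0.002,0.027,0.0095],1],[[0.0215,-0.0365,0.0085],[-0.002,0.027,0.0095],1],[[0.021,-0.037,0.009],[-0.002,0.027,0.0095],1]]'; python3 - <<'E'
from seg import *
im,d,c=grab("wrist","w1")
for r in manip.look_for("wrist","gauge")[:2]: print(r,px(c,r["point"]))
n="w1";W=cloud(d,c); hsv=cv2.cvtColor(im,cv2.COLOR_RGB2HSV); H,S,V=[hsv[...,i].astype(int) for i in range(3)]
P=rep(n,"blue",W,(H>95)&(H<130)&(S>60)&(W[...,2]>.02),(.49,.12),.12)
q=P-P.mean(0);u,s,vt=np.linalg.svd(q,full_matrices=False);print(" normal",vt[2].round(3),"sv",(s/np.sqrt(len(P))).round(4))
s=manip.state(); print(s["joint_pos"],s["time"])
E
```

```text
time: 2.5
tool_pos: [0.4489, 0.095, 0.26]
tool_rot: [-0.028, 0.968, 0.125, 0.214]
contact_force: [0.7, 0.2, -0.0]
gripper_width: 1.001
grasp_force: 0.0
{'point': [0.4859, 0.1152, 0.0943], 'score': 0.73} [268 225]
w1 blue 3862 mean [0.494  0.1143 0.0874] rect [489.4  86.2 128.4 105.8  14.5] z [0.0376 0.0881 0.1224] major -163.9
 normal [-0.643 -0.373 -0.668] sv [0.041  0.0161 0.0079]
[-0.01392934 -0.67965317  2.22378631  0.12900225  1.18304038  1.26697174] 2.6
```

View pics/w1.png

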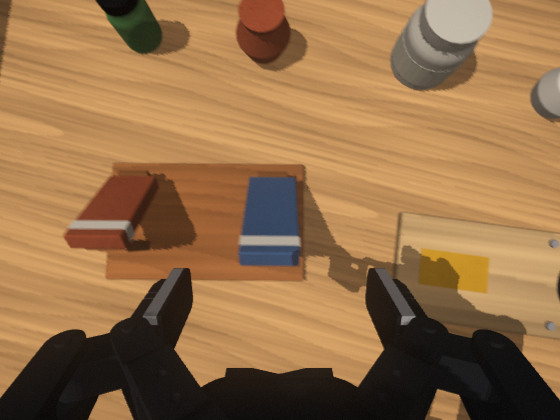

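The wrist view shows the blue tile at (270,220) with its white band at (270,241), terracotta tile at (115,212) and patch at (453,271). It's the blue tile in the right-hand place.

```bash
cat > tile.py <<'E'
from h import *
yaw=np.radians(14.7); rx=np.array([np.cos(yaw),np.sin(yaw),0]); ry=np.array([-np.sin(yaw),np.cos(yaw),0]); up=np.array([0,0,1])
zt=(up-rx)/2**.5; xt=(up+rx)/2**.5
C=np.array([.494,.114,.085])
E
python3 - <<'E'
from tile import *
for n in("w1","scene0","top0"):
    im,d,c=load(n);W=cloud(d,c); hsv=cv2.cvtColor(im,cv2.COLOR_RGB2HSV); H,S,V=[hsv[...,i].astype(int) for i in range(3)]
    D=W-C; a,b,x=D@zt,D@ry,D@xt
    box=(abs(a)<.085)&(abs(b)<.05)&(abs(x)<.012)
    f=box&(((H>95)&(H<130)&(S>50))|((S<60)&(V>90)))
    g=f&(abs(b)<.02)&(abs(a)<.04)
    print(n,f.sum(),"face offset x",np.median(x[g]).round(4),"a",np.percentile(a[f],[1,99]).round(4),"b",np.percentile(b[f],[1,50,99]).round(4))
    P=D[g]; A=np.c_[a[g],b[g],np.ones(g.sum())]; print(" tilt a,b (deg)",np.degrees(np.linalg.lstsq(A,x[g],rcond=None)[0][:2]).round(2))
    # yaw: slope of b edges vs a
    bs=[(lo+.005,np.median(b[f&(a>lo)&(a<lo+.01)])) for lo in np.arange(-.05,.05,.01) if (f&(a>lo)&(a<lo+.01)).sum()>5]
    print(" yaw err",np.degrees(np.polyfit(*zip(*bs),1)[0]).round(2))
E
```

```text
w1 4542 face offset x 0.0022 a [-0.0717  0.052 ] b [-0.0257  0.0005  0.0268]
 tilt a,b (deg) [0.15 0.28]
 yaw err 0.11
scene0 986 face offset x 0.002 a [-0.0701  0.0518] b [-0.0254  0.0023  0.0292]
 tilt a,b (deg) [ 0.07 -0.25]
 yaw err 0.05
top0 531 face offset x 0.0001 a [-0.0696  0.0567] b [-0.026   0.0007  0.0279]
 tilt a,b (deg) [0.09 0.02]
 yaw err 1.39
```

```bash
python3 - <<'E'
from tile import *
from plan import *
G=C+.023*zt+.001*ry-.0073*xt; r=tool(14.7,30); z=r.as_matrix()[:,2]; T=G-.006*z
print(G.round(4),T.round(4),z.round(3))
plan(T+[0,0,.06],r,3)
plan(T,r,4,(T+[0,0,.06],r))
E
```

```text
[0.473  0.1095 0.0961] [0.4701 0.1088 0.1013] [ 0.484  0.127 -0.866]
turn/row [-0.0025  0.0302  0.0026] deg 1.74 step mm 33.6
[-0.0064, -0.0013, 0.033]
[-0.0074, -0.0014, 0.0328]
[-0.0084, -0.0015, 0.0325]
turn/row [0. 0. 0.] deg 0.0 step mm 15.0
[-0.0075, 0.0, 0.013]
[-0.0075, 0.0, 0.013]
[-0.0075, 0.0, 0.013]
[-0.0075, 0.0, 0.013]
```

```bash
python3 -m inch '[[[-0.0065,-0.0015,0.033],[-0.0025,0.03,0.0025],1],[[-0.0075,-0.0015,0.033],[-0.0025,0.03,0.0025],1],[[-0.0085,-0.0015,0.0325],[-0.0025,0.03,0.0025],1],[[-0.0075,0,0.013],[0,0,0],1],[[-0.0075,0,0.013],[0,0,0],1],[[-0.0075,0,0.013],[0,0,0],1],[[-0.0075,0,0.013],[0,0,0],1],[[0,0,0],[0,0,0],1]]'; python3 - <<'E'
from plan import *
p,r,s=cur(); print(p.round(4),(r.inv()*tool(14.7,30)).as_rotvec().round(4),s["joint_pos"])
grab("wrist","w2")
E
```

```text
time: 3.4
tool_pos: [0.4689, 0.1027, 0.0983]
tool_rot: [-0.031, 0.959, 0.119, 0.254]
contact_force: [0.3, -0.7, -0.5]
gripper_width: 0.999
grasp_force: 0.0
[0.4689 0.1027 0.0983] [ 0.0054  0.0062 -0.0085] [-0.00600915 -0.47305287  2.3920294   0.18638931  0.72753738  1.21003085]
```

View pics/w2.png

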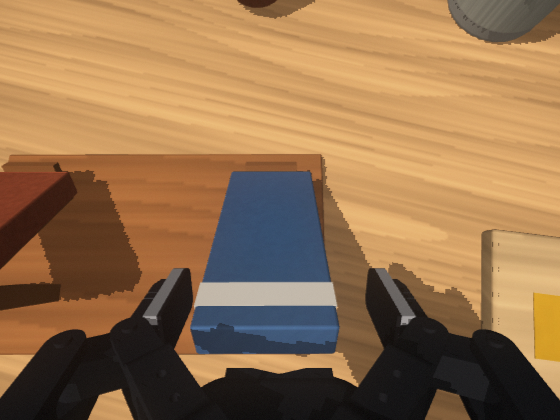

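The fingers straddle the blue tile, which sits about 6 mm left of centre between them. I'll correct that, then close.

```bash
python3 - <<'E'
from plan import *
plan((.4701,.1088,.1013),tool(14.7,30),1)
E
```

```text
turn/row [ 0.0058  0.0035 -0.0081] deg 0.61 step mm 6.1
[0.0021, -0.0057, -0.0003]
```

```bash
python3 -m inch '[[[0.002,-0.0055,0],[0.006,0.0035,-0.008],1],[[0,0,0],[0,0,0],1],[[0,0,0],[0,0,0],0],[[0,0,0],[0,0,0],0],[[0,0,0],[0,0,0],0],[[0,0,0],[0,0,0],0],[[0,0,0],[0,0,0],0],[[0,0,0],[0,0,0],0]]'; python3 - <<'E'
from plan import *
p,r,s=cur(); print(p.round(4),(r.inv()*tool(14.7,30)).as_rotvec().round(4))
r=tool(14.7,30)
print("lift per 20mm:",r.inv().apply([0,0,.02]).round(4))
# target above patch
E
```

```text
time: 4.25
tool_pos: [0.4713, 0.1092, 0.103]
tool_rot: [-0.033, 0.958, 0.124, 0.258]
contact_force: [-5.0, -2.2, 4.1]
gripper_width: 0.648
grasp_force: 62.6
[0.4713 0.1092 0.103 ] [ 0.     -0.0031  0.0015]
lift per 20mm: [ 0.01    0.     -0.0173]
```

```bash
cat >> tile.py <<'E'
from scipy.spatial.transform import Rotation as R
Rt=R.from_matrix(np.array([xt,ry,zt]).T); O=C-.0725*zt+.001*ry-.0073*xt
E
python3 - <<'E'
from tile import *
from plan import *
p,r,s=cur()
rr=r.inv()*Rt; rp=r.inv().apply(O-p)
np.savez("rel.npz",q=rr.as_quat(),p=rp); print("rel",rp.round(4),O.round(4))
Tt=R.from_euler('z',6.7,degrees=True); tr=Tt*rr.inv()
tp=np.array([.491,-.1187,.016+.06])-tr.apply(rp); print("tool target",tp.round(4),tr.as_matrix()[:,2].round(3))
p1=p+[0,0,.1]
plan(tp,tr,8,(p1,r))
E
```

```text
rel [0.0225 0.0002 0.0992] [0.5383 0.1267 0.0286]
tool target [ 0.4945 -0.1181  0.1776] [-0.254 -0.03  -0.967]
turn/row [-0.0022 -0.098   0.0177] deg 5.71 step mm 28.7
[-0.0054, 0.0282, 0.0005]
[-0.0049, 0.0283, 0.0011]
[-0.0042, 0.0284, 0.0016]
[-0.0035, 0.0285, 0.0021]
[-0.0028, 0.0285, 0.0024]
[-0.002, 0.0285, 0.0027]
[-0.0013, 0.0286, 0.003]
[-0.0005, 0.0286, 0.0031]
```

```bash
python3 -m inch '[[[0.005,0,-0.0087],[0,0,0],0],[[0.01,0,-0.0173],[0,0,0],0],[[0.0175,0,-0.0303],[0,0,0],0],[[0.0175,0,-0.0303],[0,0,0],0],[[0,0,0],[0,0,0],0]]'
```

```text
time: 4.75
tool_pos: [0.4734, 0.1093, 0.2093]
tool_rot: [-0.033, 0.956, 0.124, 0.263]
contact_force: [0.8, 0.7, -2.1]
gripper_width: 0.647
grasp_force: 65.1
```

```bash
python3 -m inch '[[[-0.0055,0.028,0.0015],[-0.002,-0.098,0.0175],0],[[-0.005,0.0285,0.002],[-0.002,-0.098,0.0175],0],[[-0.004,0.0285,0.0025],[-0.002,-0.098,0.0175],0],[[-0.0035,0.0285,0.0025],[-0.002,-0.098,0.0175],0],[[-0.003,0.0285,0.003],[-0.002,-0.098,0.0175],0],[[-0.002,0.0285,0.003],[-0.002,-0.098,0.0175],0],[[-0.0015,0.0285,0.0035],[-0.002,-0.098,0.0175],0],[[-0.0005,0.0285,0.0035],[-0.002,-0.098,0.0175],0]]'; python3 -m inch '[[[0,0,0],[0,0,0],0],[[0,0,0],[0,0,0],0]]'
python3 - <<'E'
from seg import *
from plan import *
# measure tile & patch now with wrist, top & scene
for n in("wrist","top","scene"):
    im,d,c=grab(n,n+"3");W=cloud(d,c); hsv=cv2.cvtColor(im,cv2.COLOR_RGB2HSV); H,S,V=[hsv[...,i].astype(int) for i in range(3)]
    rep(n,"patch",W,(H>18)&(H<32)&(S>180)&(V>100)&(abs(W[...,2]-.016)<.01),(.49,-.12),.08)
    rep(n,"blue",W,(H>95)&(H<130)&(S>60)&(W[...,2]>.03),(.49,-.12),.1)
p,r,s=cur(); z=np.load("rel.npz"); rr=R.from_quat(z["q"])
print(p.round(4),"tile rot est",(r*rr).as_euler('ZYX',degrees=True).round(2),"orig",(p+r.apply(z["p"])).round(4))
E
```

```text
time: 5.55
tool_pos: [0.4946, -0.1187, 0.1703]
tool_rot: [0.006, 0.99, 0.059, -0.132]
contact_force: [0.2, 0.6, -3.8]
gripper_width: 0.65
grasp_force: 65.1
time: 5.75
tool_pos: [0.4944, -0.1176, 0.1698]
tool_rot: [0.005, 0.99, 0.059, -0.13]
contact_force: [-0.7, -0.6, -2.9]
gripper_width: 0.646
grasp_force: 65.4
wrist patch 4272 mean [ 0.4944 -0.1198  0.0164] rect [ 493.1 -119.7   43.5   83.4    6.9] z [0.0151 0.0164 0.0177] major 96.3
wrist blue 15216 mean [ 0.4996 -0.1196  0.1606] rect [ 5.060e+02 -1.345e+02  4.980e+01  8.860e+01  1.000e-01] z [0.0955 0.1634 0.1925] major 97.2
top patch none 0
top blue 130 mean [ 0.5022 -0.1285  0.2858] rect [ 511.1 -131.    61.2  117.    21.6] z [0.1855 0.2872 0.4446] major 113.8
scene patch 319 mean [ 0.4919 -0.1172  0.017 ] rect [ 492.2 -117.5   44.3   82.1    6. ] z [0.0123 0.0169 0.0215] major 95.6
scene blue 8 mean [ 0.4895 -0.089   0.1136] rect [490.7 -88.8   9.8   2.2   9.6] z [0.0877 0.1214 0.1272] major -167.7
[ 0.4945 -0.1169  0.1716] tile rot est [6.85 0.   0.15] orig [ 0.4909 -0.1172  0.07  ]
```

View pics/wrist3.png

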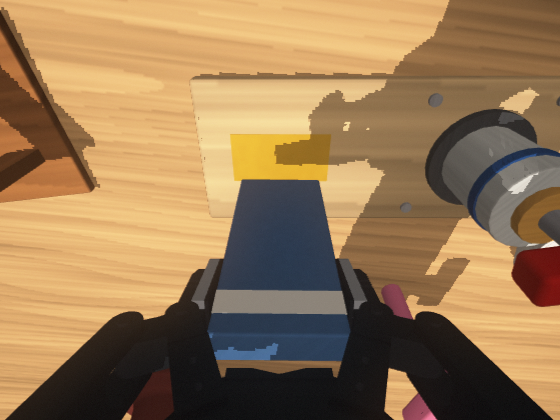

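View pics/scene3.png

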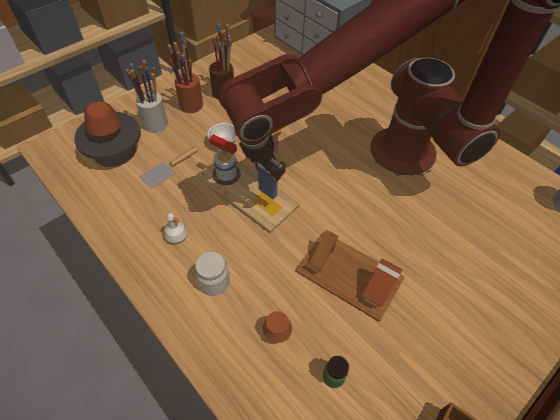

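The wrist view shows the tile held at (280,260), with the whole patch visible behind it at (280,157). In the scene view the tile is above the board at (266,182). I'll measure the tile's tilt and position in the same wrist frame.

```bash
python3 - <<'E'
from h import *
im,d,c=load("wrist3");W=cloud(d,c)
hsv=cv2.cvtColor(im,cv2.COLOR_RGB2HSV); H,S,V=[hsv[...,i].astype(int) for i in range(3)]
yy,xx=np.mgrid[:420,:560]
f=(xx>235)&(xx<325)&(yy>188)&(yy<285)&np.isfinite(W[...,0]); P=W[f]; m=P.mean(0)
n=np.linalg.svd(P-m,full_matrices=False)[2][2]; n*=np.sign(n[0]); print("normal",n.round(4),"yaw",np.degrees(np.arctan2(n[1],n[0])).round(2),"elev",np.degrees(np.arcsin(n[2])).round(2),"pt",m.round(4))
full=(np.abs((W-m)@n)<.004)&(np.linalg.norm(W-m,axis=-1)<.11)&(((H>95)&(H<130)&(S>50))|(S<60))
Q=W[full]; ydir=np.array([-n[1],n[0],0]);ydir/=np.linalg.norm(ydir)
z0=Q[:,2].min()
for lo in np.arange(z0-.001,z0+.1,.01):
    k=(Q[:,2]>lo)&(Q[:,2]<lo+.01)
    if k.sum()>20:
        b=Q[k]@ydir; print(round(lo,4),np.percentile(b,[1,99]).round(4),"mid",np.percentile(b,[1,99]).mean().round(4))
print("zrange",np.percentile(Q[:,2],[.5,1,99]).round(4))
pc=np.array([.4931,-.1197,.016]); print("patch along y",pc@ydir, "patch along n",pc[:2]@n[:2]/np.linalg.norm(n[:2]),"tile face along n at foot", (m[:2]@n[:2]+ (m[2]-.076)*n[2])/np.linalg.norm(n[:2]))
E
```

```text
normal [ 0.9935  0.0917 -0.0673] yaw 5.28 elev -3.86 pt [ 0.5006 -0.1187  0.1293]
0.0671 [-0.187 -0.137] mid -0.162
0.0771 [-0.1906 -0.1372] mid -0.1639
0.0871 [-0.1908 -0.1371] mid -0.164
0.0971 [-0.1908 -0.1369] mid -0.1639
0.1071 [-0.1908 -0.1369] mid -0.1638
0.1171 [-0.1906 -0.137 ] mid -0.1638
0.1271 [-0.1908 -0.1369] mid -0.1638
0.1371 [-0.1907 -0.1372] mid -0.1639
0.1471 [-0.1974 -0.131 ] mid -0.1642
0.1571 [-0.2022 -0.1302] mid -0.1662
0.1671 [-0.2031 -0.13  ] mid -0.1665
zrange [0.0727 0.0755 0.2208]
patch along y -0.1645373931504591 patch along n 0.48000327733803155 tile face along n at foot 0.48395830083167485
```

```bash
python3 - <<'E'
from plan import *
p,r,s=cur()
n=np.array([.9935,.0980,-.0673]); n/=np.linalg.norm(n)
y=np.cross([0,0,1],n); y/=np.linalg.norm(y); z=np.cross(n,y)
# foot centre
m=np.array([.5006,-.1187,.1293]); F=m+z*((.072-m[2])/z[2]); F+= y*((-.1639+.0003)-F@np.array([-.0919,.9958,0])) - .009*n
print("foot",F.round(4))
rr=r.inv()*R.from_matrix(np.array([n,y,z]).T); rp=r.inv().apply(F-p); np.savez("rel.npz",q=rr.as_quat(),p=rp)
tr=R.from_euler('z',6.6,degrees=True)*rr.inv()
tp=np.array([.493,-.1195,.016+.01])-tr.apply(rp); print(tp.round(4),tr.as_matrix()[:,2].round(3)); plan(tp,tr,4)
E
```

```text
foot [ 0.4878 -0.1193  0.0726]
[ 0.493  -0.1177  0.1252] [-0.189 -0.025 -0.982]
turn/row [-0.0013  0.0168 -0.0041] deg 0.99 step mm 11.6
[0.0026, 0.0002, 0.0113]
[0.0024, 0.0002, 0.0113]
[0.0022, 0.0002, 0.0114]
[0.002, 0.0002, 0.0114]
```

```bash
python3 -m inch '[[[0.0026,0,0.0113],[-0.0015,0.017,-0.004],0],[[0.0024,0,0.0113],[-0.0015,0.017,-0.004],0],[[0.0022,0,0.0114],[-0.001,0.017,-0.004],0],[[0.002,0,0.0114],[-0.001,0.017,-0.004],0],[[0,0,0],[0,0,0],0],[[0,0,0],[0,0,0],0]]'; python3 - <<'E'
from h import *
from plan import *
im,d,c=grab("wrist","w4");W=cloud(d,c)
p,r,s=cur(); z=np.load("rel.npz"); rr=R.from_quat(z["q"])
O=p+r.apply(z["p"]); print(p.round(4),"tile rot est",(r*rr).as_euler('ZYX',degrees=True).round(2),"orig",O.round(4))
hsv=cv2.cvtColor(im,cv2.COLOR_RGB2HSV); H,S,V=[hsv[...,i].astype(int) for i in range(3)]
a,b=px(c,O+[0.01,0,.015]),px(c,O+[.01,0,.07]); yy,xx=np.mgrid[:420,:560]
f=(abs(xx-a[0])<38)&(yy>min(a[1],b[1]))&(yy<max(a[1],b[1]))&np.isfinite(W[...,0]); P=W[f]; m=np.median(P,0); P=P[abs(P[:,0]-m[0])<.01]; m=P.mean(0)
n=np.linalg.svd(P-m,full_matrices=False)[2][2]; n*=np.sign(n[0]); print(len(P),"normal",n.round(4),"yaw",np.degrees(np.arctan2(n[1],n[0])).round(2),"elev",np.degrees(np.arcsin(n[2])).round(2),"pt",m.round(4))
m0=(H>18)&(H<32)&(S>150)&(V>60)&(abs(W[...,2]-.016)<.006)&(np.linalg.norm(W[...,:2]-[.49,-.12],axis=-1)<.08); Q=W[m0]
nd=np.array([n[0],n[1]])/np.hypot(n[0],n[1]); yd=np.array([-nd[1],nd[0]])
print("patch n,y extents",np.percentile(Q[:,:2]@nd,[1,99]).round(4),np.percentile(Q[:,:2]@yd,[1,99]).round(4),"tile face n",(m[:2]@nd).round(4))
k=(np.abs((W-m)@n)<.003)&(abs(W[...,2]-.06)<.02)&(H>95)&(H<130)&(S>50)
print("tile y extents",np.percentile(W[k][:,:2]@yd,[1,99]).round(4),"zmin",np.percentile(W[(np.abs((W-m)@n)<.003)&(H>95)&(H<130)&(S>50)][:,2],.5).round(4))
E
```

```text
time: 6.5
tool_pos: [0.4932, -0.1173, 0.126]
tool_rot: [0.006, 0.993, 0.068, -0.095]
contact_force: [0.1, 0.3, -2.9]
gripper_width: 0.647
grasp_force: 65.3
[ 0.4937 -0.1175  0.1264] tile rot est [ 6.57 -0.09 -0.05] orig [ 0.4938 -0.1194  0.0272]
3586 normal [0.9893 0.1304 0.0654] yaw 7.51 elev 3.75 pt [ 0.5036 -0.1191  0.0721]
patch n,y extents [0.453  0.4952] [-0.2245 -0.1413] tile face n 0.4837
tile y extents [-0.3229 -0.1614] zmin 0.0277
```

View pics/w4.png

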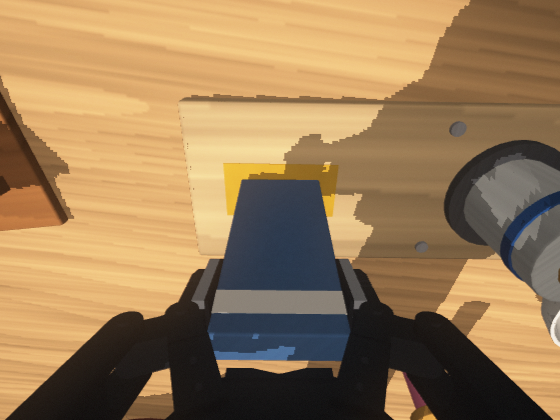

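The wrist view shows the tile over the patch, its foot at (280,180) and the patch showing around it. The two tilt estimates disagree, so I'll refit both frames with the same pixels and check against edge geometry.

```bash
python3 - <<'E'
from h import *
for f in("wrist3","w4"):
    im,d,c=load(f); K,Rm,t=c; W=cloud(d,c); g=cv2.cvtColor(im,cv2.COLOR_RGB2GRAY)
    hsv=cv2.cvtColor(im,cv2.COLOR_RGB2HSV); S=hsv[...,1].astype(int);H=hsv[...,0].astype(int)
    P=W[190:285,245:315].reshape(-1,3);P=P[np.isfinite(P[:,0])]
    for it in range(4):
        m=P.mean(0); n=np.linalg.svd(P-m,full_matrices=False)[2][2]; e=(P-m)@n
        if it<3: P=P[abs(e)<2.0*e.std()+1e-4]
    n*=np.sign(n[0]); print(f,"elev",np.degrees(np.arcsin(n[2])).round(2),"yaw",np.degrees(np.arctan2(n[1],n[0])).round(2),"std",e.std().round(5),len(P))
    # edges: blue mask left/right at rows
    L=[];Rr=[];rows=range(186,262,4)
    for v in rows:
        xs=np.where((H[v]>95)&(H[v]<130)&(S[v]>60))[0]; xs=xs[(xs>200)&(xs<360)]; L.append(xs.min());Rr.append(xs.max()+1)
    l=np.polyfit(rows,L,1);r_=np.polyfit(rows,Rr,1); print(" width@190",np.polyval(r_-l,190).round(2),"@260",np.polyval(r_-l,260).round(2))
    # 3D points from width: depth z = fx*56/width (edge parallel to image x)
    X=[]
    for v in(185,255):
        w=np.polyval(r_-l,v); u=np.polyval((l+r_)/2,v); z=K[0,0]*.056/w; X.append(Rm.T@(np.array([(u-K[0,2])/K[0,0]*z,(v-K[1,2])/K[1,1]*z,z])-t))
    dv=X[1]-X[0]; dv/=np.linalg.norm(dv); print(" tile z dir by widths",dv.round(3),"len",np.linalg.norm(X[1]-X[0]).round(3), "foot",X[0].round(4))
    print(" col depth", d[[190,210,230,250,270],280].round(4))
E
```

```text
wrist3 elev -0.25 yaw 6.53 std 0.00035 6356
 width@190 34.68 @260 120.8
 tile z dir by widths [0.418 0.127 0.9  ] len 0.458 foot [ 0.3122 -0.176  -0.2622]
 col depth [0.2071 0.1855 0.1699 0.156  0.1453]
w4 elev 3.77 yaw 7.51 std 0.00036 6347
 width@190 50.71 @260 112.94
 tile z dir by widths [0.264 0.132 0.955] len 0.22 foot [ 0.4403 -0.1474 -0.1098]
 col depth [0.2077 0.1871 0.1706 0.1576 0.1464]
```

```bash
python3 - <<'E'
from plan import *
p,r,s=cur()
im,d,c=load("w4"); W=cloud(d,c)
n=np.array([.9893,.1304,.0654]); n/=np.linalg.norm(n); m=np.array([.5036,-.1191,.0721])
y=np.cross([0,0,1],n); y/=np.linalg.norm(y); z=np.cross(n,y)
# lateral centre via edges in the plane at a strip
e=W-m; k=(abs(e@n)<.0025)&(abs(e@z)<.02)&(abs(e@y)<.04)&(np.mgrid[:420,:560][0]<255); b=np.percentile((e@y)[k],[1,99]); print("side extents",b.round(4))
k=(abs(e@n)<.0025)&(abs(e@y)<.015); 
zl=np.percentile((W[...,2])[k],[.3]); print("foot z",zl)
F=m+y*b.mean(); F=F+z*((.0272-F[2])/z[2])-.009*n
print("foot",F.round(4))
rr=r.inv()*R.from_matrix(np.array([n,y,z]).T); rp=r.inv().apply(F-p); np.savez("rel.npz",q=rr.as_quat(),p=rp)
nd=n[:2]/np.hypot(*n[:2]); pc=nd*.4741+np.array([-nd[1],nd[0]])*-.1829; print("patch",pc.round(4))
tr=R.from_euler('z',6.7,degrees=True)*rr.inv()
tp=np.array([*pc,.016+.006])-tr.apply(rp); print(tp.round(4)); plan(tp,tr,2)
print("down 1mm:",tr.inv().apply([0,0,-.001]).round(5))
E
```

```text
side extents [-0.0255  0.0288]
foot z [0.01564398]
foot [ 0.4974 -0.1183  0.0266]
patch [ 0.4939 -0.1194]
[ 0.4967 -0.1178  0.1219]
turn/row [ 0.0018 -0.0327  0.0069] deg 1.92 step mm 2.8
[0.0019, 0.0004, 0.002]
[0.002, 0.0003, 0.0019]
down 1mm: [0.00025 0.      0.00097]
```

```bash
python3 -m inch '[[[0.0019,0.0004,0.002],[0.002,-0.0327,0.007],0],[[0.002,0.0003,0.002],[0.002,-0.0327,0.007],0],[[0,0,0],[0,0,0],0],[[0,0,0],[0,0,0],0]]'; python3 - <<'E'
from h import *
im,d,c=grab("wrist","w5");W=cloud(d,c)
P=W[190:285,245:315].reshape(-1,3);P=P[np.isfinite(P[:,0])]
for it in range(4):
    m=P.mean(0); n=np.linalg.svd(P-m,full_matrices=False)[2][2]; e=(P-m)@n
    if it<3: P=P[abs(e)<2.0*e.std()+1e-4]
n*=np.sign(n[0]); print("elev",np.degrees(np.arcsin(n[2])).round(2),"yaw",np.degrees(np.arctan2(n[1],n[0])).round(2),m.round(4))
H,S,V=[cv2.cvtColor(im,cv2.COLOR_RGB2HSV)[...,i].astype(int) for i in range(3)]
m0=(H>18)&(H<32)&(S>150)&(V>60)&(abs(W[...,2]-.016)<.006)&(np.linalg.norm(W[...,:2]-[.49,-.12],axis=-1)<.08); Q=W[m0]
nd=n[:2]/np.hypot(*n[:2]);yd=np.array([-nd[1],nd[0]])
print("patch n,y",np.percentile(Q[:,:2]@nd,[1,99]).round(4),np.percentile(Q[:,:2]@yd,[1,99]).round(4),"tile face n",(m[:2]@nd).round(4))
k=(abs((W-m)@n)<.0025)&(np.mgrid[:420,:560][0]<255)&(np.mgrid[:420,:560][0]>190); print("tile y",np.percentile((W[k][:,:2]@yd)[abs(W[k][:,:2]@yd-m[:2]@yd)<.035],[1,99]).round(4))
E
```

```text
time: 6.95
tool_pos: [0.4968, -0.1181, 0.1205]
tool_rot: [0.007, 0.99, 0.061, -0.128]
contact_force: [-0.5, -0.0, -2.5]
gripper_width: 0.646
grasp_force: 65.4
elev -0.06 yaw 6.69 [ 0.5035 -0.1189  0.0806]
patch n,y [0.4552 0.4979] [-0.2176 -0.1346] tile face n 0.4862
tile y [-0.2037 -0.1494]
```

```bash
python3 -m inch '[[[0.0003,0,0.001],[0,0,0],0],[[0.0003,0,0.001],[0,0,0],0],[[0,0,0],[0,0,0],0]]';python3 -m inch '[[[0.0002,0,0.0008],[0,0,0],0],[[0,0,0],[0,0,0],0]]'; python3 -m inch '[[[0.0002,0,0.0008],[0,0,0],0],[[0,0,0],[0,0,0],0]]'
```

```text
time: 7.3
tool_pos: [0.4965, -0.1182, 0.1187]
tool_rot: [0.007, 0.99, 0.061, -0.128]
contact_force: [-0.4, 0.1, -3.4]
gripper_width: 0.644
grasp_force: 65.4
time: 7.5
tool_pos: [0.4967, -0.1182, 0.1186]
tool_rot: [0.007, 0.99, 0.061, -0.128]
contact_force: [-0.8, 1.2, 1.9]
gripper_width: 0.645
grasp_force: 65.9
time: 7.7
tool_pos: [0.4968, -0.1182, 0.1186]
tool_rot: [0.007, 0.99, 0.061, -0.128]
contact_force: [-2.1, 1.1, 7.2]
gripper_width: 0.647
grasp_force: 66.4
```

```bash
python3 -m inch '[[[-0.0002,0,-0.0008],[0,0,0],0],[[0,0,0],[0,0,0],0.75],[[0,0,0],[0,0,0],0.85],[[0,0,0],[0,0,0],1],[[0,0,0],[0,0,0],1],[[0,0,0],[0,0,0],1]]'; python3 - <<'E'
from h import *
im,d,c=grab("wrist","w6");W=cloud(d,c)
P=W[190:285,245:315].reshape(-1,3);P=P[np.isfinite(P[:,0])]
for it in range(4):
    m=P.mean(0); n=np.linalg.svd(P-m,full_matrices=False)[2][2]; e=(P-m)@n
    if it<3: P=P[abs(e)<2.0*e.std()+1e-4]
n*=np.sign(n[0]); print("elev",np.degrees(np.arcsin(n[2])).round(2),"yaw",np.degrees(np.arctan2(n[1],n[0])).round(2),m.round(4))
E
```

```text
time: 8.3
tool_pos: [0.4965, -0.1181, 0.1177]
tool_rot: [0.007, 0.99, 0.061, -0.128]
contact_force: [0.4, 1.2, -0.3]
gripper_width: 1.001
grasp_force: 0.0
elev -0.29 yaw 6.84 [ 0.5042 -0.1188  0.0793]
```

```bash
python3 -m inch '[[[-0.005,0,-0.0194],[0,0,0],1],[[-0.01,0,-0.0388],[0,0,0],1],[[-0.01,0,-0.0388],[0,0,0],1],[[-0.01,0,-0.0388],[0,0,0],1]]'; python3 - <<'E'
from plan import *
plan((.512,-.286,.255),tool(-72.5,0),11)
E
```

```text
time: 8.75
tool_pos: [0.4969, -0.1182, 0.2593]
tool_rot: [0.007, 0.99, 0.061, -0.128]
contact_force: [-0.5, -0.3, 0.9]
gripper_width: 0.997
grasp_force: 0.0
turn/row [0.016  0.0196 0.1254] deg 7.33 step mm 15.3
[-0.0004, 0.0153, 0.0005]
[0.0015, 0.0152, 0.0002]
[0.0034, 0.0149, 0.0]
[0.0053, 0.0144, -0.0001]
[0.007, 0.0136, -0.0002]
[0.0087, 0.0126, -0.0003]
[0.0102, 0.0114, -0.0003]
[0.0115, 0.0101, -0.0002]
[0.0127, 0.0085, -0.0001]
[0.0137, 0.0069, -0.0]
[0.0144, 0.0051, 0.0002]
```

```bash
python3 -m inch '[[[0,0.0153,0],[0.016,0.0196,0.125],1],[[0.0015,0.0152,0],[0.016,0.0196,0.125],1],[[0.0034,0.015,0],[0.016,0.0196,0.125],1],[[0.0053,0.0144,0],[0.016,0.0196,0.125],1],[[0.007,0.0136,0],[0.016,0.0196,0.125],1],[[0.0087,0.0126,0],[0.016,0.0196,0.125],1],[[0.01,0.0114,0],[0.016,0.0196,0.125],1],[[0.0115,0.01,0],[0.016,0.0196,0.125],1]]'; python3 -m inch '[[[0.0127,0.0085,0],[0.016,0.0196,0.125],1],[[0.0137,0.007,0],[0.016,0.0196,0.125],1],[[0.0145,0.005,0],[0.016,0.0196,0.125],1],[[0,0,0],[0,0,0],1]]'; python3 - <<'E'
from seg import *
from plan import *
p,r,s=cur();print(p.round(4),(r.inv()*tool(-72.5,0)).as_rotvec().round(4),s["joint_pos"])
im,d,c=grab("wrist","w7");W=cloud(d,c)
H,S,V=[cv2.cvtColor(im,cv2.COLOR_RGB2HSV)[...,i].astype(int) for i in range(3)]
P=rep("w7","redtop",W,((H<6)|(H>174))&(S>150)&(V>50)&(abs(W[...,2]-.16)<.008),(.512,-.286),.06)
print(len(P), np.percentile(P[:,2],[5,50,95]))
E
```

```text
time: 9.55
tool_pos: [0.5086, -0.2407, 0.2544]
tool_rot: [0.002, 0.902, -0.43, -0.037]
contact_force: [-0.3, -1.1, -0.3]
gripper_width: 1.001
grasp_force: 0.0
time: 9.95
tool_pos: [0.5126, -0.2869, 0.2532]
tool_rot: [0.0, 0.807, -0.59, -0.0]
contact_force: [0.2, -0.4, -0.3]
gripper_width: 1.006
grasp_force: 0.0
[ 0.5126 -0.2869  0.2532] [ 0.0001 -0.      0.0033] [-6.36831428e-01 -3.39418149e-02  1.70529187e+00 -7.51977709e-05
  1.47028459e+00  2.19601944e+00]
w7 redtop 2952 mean [ 0.5146 -0.2922  0.1593] rect [ 513.5 -288.9   21.1   83.    17.8] z [0.1564 0.1595 0.1609] major 107.7
2952 [0.15746852 0.15948116 0.160669  ]
```

View pics/w7.png

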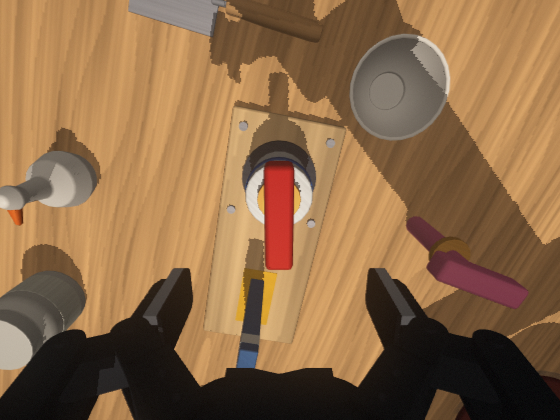

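The wrist view shows the red handle at (279,215) over the barrel, the tile standing on the patch at (252,315), and the pink look-alike off at (480,280). The measured handle position agrees with the patch plus 170 mm along the stand.

```bash
python3 - <<'E'
from plan import *
plan((.5134,-.2886,.154),tool(-72.2,0),3)
E
```

```text
turn/row [0.0001 0.0003 0.0003] deg 0.03 step mm 33.1
[0.0009, 0.0, 0.0331]
[0.0009, 0.0, 0.0331]
[0.0009, 0.0, 0.0331]
```

```bash
python3 -m inch '[[[0.0009,0,0.025],[0,0,0.001],1],[[0.0009,0,0.025],[0,0,0],1],[[0.0009,0,0.025],[0,0,0],1],[[0,0,0.024],[0,0,0],1],[[0,0,0],[0,0,0],1],[[0,0,0],[0,0,0],1]]'; python3 - <<'E'
from seg import *
from plan import *
p,r,s=cur();print(p.round(4),(r.inv()*tool(-72.2,0)).as_rotvec().round(4),s["contact_force"])
im,d,c=grab("wrist","w8");W=cloud(d,c)
H,S,V=[cv2.cvtColor(im,cv2.COLOR_RGB2HSV)[...,i].astype(int) for i in range(3)]
P=rep("w8","redtop",W,((H<6)|(H>174))&(S>150)&(V>40)&(abs(W[...,2]-.16)<.005),(.512,-.286),.06)
x=r.inv().apply(P-p); print("in tool y extents",np.percentile(x[:,1],[1,99]).round(4),"x",np.percentile(x[:,0],[1,99]).round(4),"z",np.median(x[:,2]).round(4))
E
```

```text
time: 10.6
tool_pos: [0.5139, -0.2877, 0.1544]
tool_rot: [-0.0, 0.808, -0.589, -0.001]
contact_force: [-0.4, 0.0, 1.2]
gripper_width: 1.003
grasp_force: 0.0
[ 0.5139 -0.2877  0.1544] [0.0004 0.0012 0.0006] [-0.36862939  0.02206041  1.16872842]
w8 redtop 7581 mean [ 0.5157 -0.2952  0.1593] rect [ 514.1 -290.5   21.6   80.3   17.6] z [0.1564 0.1595 0.1607] major 107.5
in tool y extents [-0.0098  0.0111] x [-0.0346  0.0421] z -0.0052
```

```bash
python3 -m inch '[[[0,0.0005,0],[0,0,0],1],[[0,0,0],[0,0,0],0],[[0,0,0],[0,0,0],0],[[0,0,0],[0,0,0],0],[[0,0,0],[0,0,0],0],[[0,0,0],[0,0,0],0],[[0,0,0],[0,0,0],0],[[0,0,0],[0,0,0],0]]'; python3 -m inch '[[[0,0,0],[0,0,0],0],[[0,0,0],[0,0,0],0]]'; python3 -c "
from plan import *
p,r,s=cur();print(p.round(5),s['contact_force'],s['ft_torque'],'tilt',r.as_matrix()[:,2].round(4),'tool frame F',r.inv().apply(s['contact_force']).round(2))"
```

```text
time: 11.45
tool_pos: [0.5135, -0.2886, 0.1546]
tool_rot: [-0.0, 0.808, -0.59, 0.0]
contact_force: [-0.6, -0.9, 1.8]
gripper_width: 0.248
grasp_force: 59.5
time: 11.65
tool_pos: [0.5135, -0.2886, 0.1546]
tool_rot: [-0.0, 0.808, -0.59, 0.0]
contact_force: [0.5, 0.1, 2.6]
gripper_width: 0.243
grasp_force: 59.5
[ 0.51354 -0.28861  0.15461] [0.49783062 0.1148603  2.6179449 ] [-0.09990752  0.03021113  0.02038999] tilt [ 5.e-04 -1.e-04 -1.e+00] tool frame F [ 0.04 -0.51 -2.62]
```

```bash
python3 -m inch '[[[0,0,-0.002],[0,0,0],0],[[0,0,-0.004],[0,0,0],0],[[0,0,-0.004],[0,0,0],0],[[0,0,0],[0,0,0],0]]'; python3 -c "
from plan import *
p,r,s=cur();print(p.round(5),'tilt',r.as_matrix()[:,2].round(4),'tool frame F',r.inv().apply(s['contact_force']).round(2),s['ft_torque'])"
```

```text
time: 12.05
tool_pos: [0.5134, -0.2884, 0.1646]
tool_rot: [-0.0, 0.808, -0.59, -0.0]
contact_force: [-0.1, 0.6, -4.6]
gripper_width: 0.248
grasp_force: 59.0
[ 0.51337 -0.28841  0.16459] tilt [-0.e+00  4.e-04 -1.e+00] tool frame F [-0.6  -0.12  4.64] [-0.03565692  0.03179866 -0.02880744]
```

Free, no sideways force. Continue to +35 mm.

```bash
python3 -m inch '[[[0,0,-0.005],[0,0,0],0],[[0,0,-0.005],[0,0,0],0],[[0,0,-0.005],[0,0,0],0],[[0,0,-0.005],[0,0,0],0],[[0,0,-0.005],[0,0,0],0],[[0,0,0],[0,0,0],0],[[0,0,0],[0,0,0],0]]'; python3 - <<'E'
from h import *
from plan import *
p,r,s=cur();print(p.round(5),'tilt',r.as_matrix()[:,2].round(4),'tool frame F',r.inv().apply(s['contact_force']).round(2),s['ft_torque'])
im,d,c=grab("scene","s9")
for z,x in((.141,"tile"),): print(x,px(c,[.4935,-.1195,z]),px(c,[.5134,-.2886,.141]))
im2,d2,c2=grab("wrist","w9")
a=cv2.resize(im[110:230,170:310],(560,480),interpolation=cv2.INTER_CUBIC)
cv2.imwrite("pics/fin.png",a[:,:,::-1])
W=cloud(d,c);W2=cloud(d2,c2)
for n,W_,im_ in(("scene",W,im),("wrist",W2,im2)):
    H,S,V=[cv2.cvtColor(im_,cv2.COLOR_RGB2HSV)[...,i].astype(int) for i in range(3)]
    near=np.linalg.norm(W_[...,:2]-[.4935,-.1195],axis=-1)<.04
    t=near&(W_[...,2]>.12)&(W_[...,2]<.16); print(n,"tile top",t.sum(),np.percentile(W_[t][:,2],[50,90,98]).round(4) if t.sum() else None, W_[t].mean(0).round(4) if t.sum() else None)
    k=(np.linalg.norm(W_[...,:2]-[.5134,-.2886],axis=-1)<.022)&(H>12)&(H<32)&(S>90)&(W_[...,2]>.1)&(W_[...,2]<.16); print(n,"brass",k.sum(),np.percentile(W_[k][:,2],[10,50,90,98]).round(4) if k.sum() else None)
E
```

```text
time: 12.75
tool_pos: [0.5135, -0.2885, 0.1895]
tool_rot: [-0.0, 0.808, -0.59, 0.0]
contact_force: [-0.6, 0.5, -3.9]
gripper_width: 0.246
grasp_force: 59.1
[ 0.51346 -0.28853  0.18955] tilt [ 4.e-04  1.e-04 -1.e+00] tool frame F [-0.69  0.43  3.9 ] [ 0.02786996  0.04147397 -0.01284783]
tile [266 176] [222 146]
scene tile top 197 [0.1391 0.1428 0.1439] [ 0.4968 -0.1147  0.136 ]
scene brass 77 [0.138  0.1407 0.1431 0.1446]
wrist tile top 0 None None
wrist brass 206 [0.1393 0.1402 0.141  0.1414]
```

View pics/fin.png

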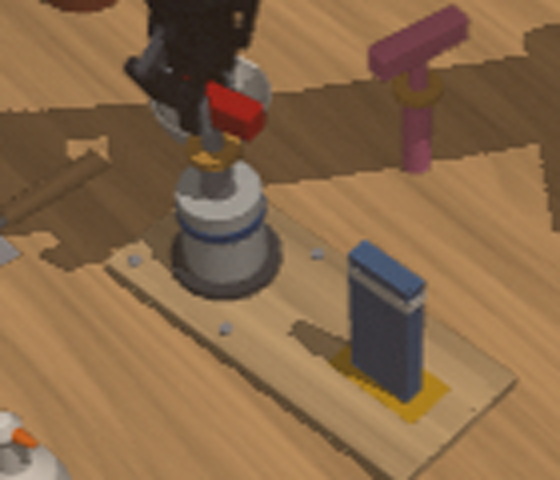

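View pics/w9.png

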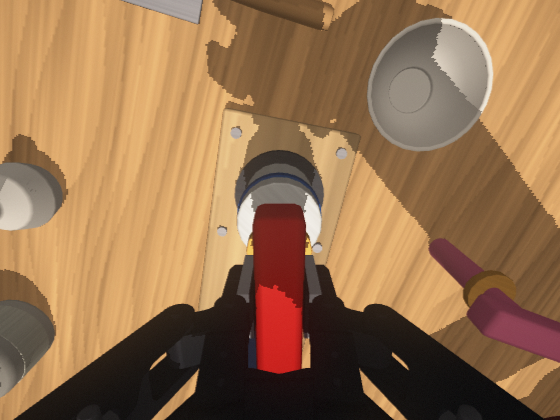

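The scene crop shows the tile upright on the yellow patch at (385,320). The plunger is held with its collar raised at (215,152), well clear of the barrel mouth. The collar top measures about 0.141 m, level with the tile top, and there's no sideways load.

```bash
python3 -c "
from plant import manip
print(manip.job_done())"
```

```text
the job is handed in; nothing more can be done
None
```

The job is handed in at about 13 s: the blue tile stands upright on the yellow patch, and the plunger is held about 35 mm up, its collar top level with the tile top at about 141 mm, with almost no sideways force.

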